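# Clamp a terminal board in the wiring jig

## Robot

A 7-joint arm with a two-finger parallel gripper is mounted at the origin on the work surface. World frame = base frame: x ahead of the robot, y to its left, z up, the work surface at z = 0. Lengths are in m, angles in rad, forces in N, time in s.
With the tool pointing down it reaches from about 0.4 to 0.85 m from the base axis. Payload 6.9 kg.
Tool frame: the origin (TCP) lies between the finger pads; the fingertips stand 17 mm ahead of it and the grasp point (between the pads) lies 2 mm behind it; y points along the fingers, x is the direction in which the jaws open and shut, and the axes are right-handed (so a half turn about y gives the same grasp; the last joint's range is limited). The gripper opens to 85 mm and grips with 20 to 120 N. Pads are 22 mm wide; open, the fingers measure 114 mm over their backs; the gripper's body (76 mm by 85 mm) begins 54 mm behind the grasp point. The pads swing forward as they close: fully open they stand 13 mm farther back than shut.
Start: joints at [-1.202, 0.507, -0.238, 1.5, 0.126, 1.149, -0.155], TCP at [0.162, 0.604, 0.248] pointing down, gripper open.
Joint ranges: [-3.08, 3.08], [-0.24, 2.05], [-1.43, 1.35], [0, 2.5], [-1.52, 4.66], [0.17, 1.96], [-2.89, 2.89]. Speed limits (rad/s): [2.39, 2.39, 3.14, 3.14, 3.14, 3.14, 3.14].

## Interface

Orientations are given as a unit quaternion [x, y, z, w].
In Python, from cell import bot gives the robot as it stands.
- The arm moves only by the shell command python3 -m handwheel 'ROWS' [FORCE]. ROWS is JSON, a list of rows, each a list of 7 numbers: the turn, a rotation vector about the tool's x, y, z in degrees, then the shift along the tool's x, y, z in m, then the gripper command: -1 is fully open, 1 is shut, values between are in proportion. A call has 1 to 20 rows; each row is the pose to reach, as a shift and turn from the pose commanded when the call began, along the tool's axes at that moment; what a row does not reach only later rows make up. A row lasts 1/10 s, in which the tool goes at most 50 mm and 8.59 degrees, less where a joint would pass 70% of its speed; a pose out of reach is approached as far as the arm can. A call with a gripper value outside its range is refused whole. The fingers move at their own pace and stop on an object; FORCE is the grip in N (left out, the last holds). Time passes only in rows, so rows that repeat a pose let the fingers close. It gives the time, the measured TCP pose, the force and the opening at its end, in the units of the state.
- bot.read_state(): the state, without advancing time (a new reading comes with each control period).
- bot.camera(name): name is "scene" or "side" or "wrist"; returns the picture (384x512x3 uint8, red, green, blue); there is no depth.
- bot.camera_params(name): a dict with "fovy" (degrees; the focal length in pixels is half the picture's height over the tangent of half this angle, whatever the lens; pixels are square), "cx", "cy" (the principal point, pixels), "rvec" (rotation vector, rad) and "tvec" (3), from world to camera coordinates, as OpenCV has them. Camera axes: x right, y down, z forward; pixel columns grow to the right and rows downward; lengths in m; the calibration is good to about 2 mm. A picture is of the moment at which its call begins: read the wrist's pose just before it. camera_params takes no time and is no camera call; for the wrist camera it gives the pose at the moment of the call.
- bot.hand_in(): hands the job in, once; it reports no verdict.
The state is a dict: "t": time; "q": joint angles; "qd": joint speeds; "joint_torque": joint torques, N m; "tool_pos": TCP position; "ee_rot": TCP orientation; "wrist_force": force on the tool from outside, world axes, zero at the start; "wrist_torque": the same for the moment, N m; "grip_width": opening from 0.0 (shut) to 1.0 (fully open).
Only numpy, scipy, OpenCV 4.12 (cv2) and the standard library are available. Lean on these libraries where they do the work, as an engineer would, in place of code of your own. Each camera call takes 0.05 s, during which the arm holds its last target.

## Task

Push the terminal board along the wiring jig by its front lip, without lifting it, until both spring clips have snapped into its notches and it stands against the end stops. Then turn the star knob of the clamp clockwise until it suddenly stiffens, give it just one eighth of a turn more from that point, and let go. Over-tightening spoils the board, and the tools lying around are to stay where they are.

Things in the scene. Friction and masses are not known exactly. Their poses are not given: they have to be found in the camera images.
- jig: Wiring jig: fixed aluminium base plate 240x236x12 mm flat on the bench, turned up to 20 deg. Origin: underside of the plate, below the centre of the board when that is home. x: the way the board is pushed (away from the robot); z up. Plate from x=-125 to +115 mm, top z=12 mm. Side guides 16 mm high, inner faces y=+/-91 mm, x=-120..+5 mm, 1 mm play for the board on each side.
- clip_nose (a point): Jig's left spring clip: its rounded steel nose where it touches the board's edge line (jig x=43, y=+90, z=15 mm); its twin is at y=-90. The noses start riding up the board's bevelled far corners about 25 mm before home (push rises from 3-4 N to 7-13 N), stay pressed, and drop into the edge notches in the last 8 mm.
- jig_stop (a point): Middle of the line of the two rigid end stops (12 mm high, at y=+/-55 mm) that the board's far edge meets when home: jig x=70.5, y=0, z=12 mm. Just beyond stands a grey bracket, 50 mm wide, x=91..111 mm; its arm, 40 mm wide, top z=59 mm (screw boss to 66 mm), reaches back over the board to x=21 mm and carries the clamp screw at x=40, y=0.
- board: Loose plywood terminal board 140 (x) x 180 (y) x 6 mm, about 0.55 kg, flat on the jig between the guides, at the start 36-55 mm short of home. Origin: centre of its underside; axes as the jig's. Home: origin at jig x=0 (within 1 mm or so), y=0, z=12 mm. Carries a front lip, terminal blocks and a relay, up to 47 mm above its underside.
- board_lip (a point): Middle of the outer (near) face of the board's front lip, 70 mm towards the robot from the board's origin and 12 mm above its underside. The lip is an upright aluminium strip 170 mm long (y), 3 mm thick, from the board's underside to 24 mm above it. Push here, along the jig's x; it is free to reach from above and in front.
- knob: Black four-lobed star knob (with screw and clamp foot) on a vertical axis: 36 mm across both pairs of opposite sides (own x and own y), 24 mm high, 7-31 mm above the origin; hub 25 mm across below. Origin: on the axis, underside of the hub, about 78 mm above the bench when the foot meets the board, 1-4 mm higher at the start. Any yaw. Clockwise from above lowers it 6 mm a turn. Stays where left.
- knob_grip (a point): Mid height of the knob's lobes on its axis, 19 mm above the knob's origin: grip here, across two opposite sides; finger tips may reach 20 mm lower. It runs free (about 0.03 N m) for 0.2 to 0.65 turn, differing each time; when the foot meets the board the torque jumps within 8 deg to about 0.3 N m and stays there while one turns on. Let go, the knob springs back some 6 deg.
- screwdriver: Bystander: loose screwdriver, 200 mm long, on the bench to the right of the jig. Origin in its middle, underside.
- mouse: Bystander: loose computer mouse, 100x56x31 mm, on the bench to the left of the jig. Origin: centre of its underside.
- meter: Bystander: loose hand-held meter, 85x175x38 mm, on the bench left of and beyond the jig. Origin: centre of its underside.

How it is judged:
On the way, in this order (a step that is already met when the one before it is completed fails the run):
1. the board is pushed fully home in the clips, with the clamp still clear of it (x of board in the frame of jig between -0.004 and 0.004 m and z of board in the frame of jig below 0.016 m and angle between the x axis of board and the x axis of jig, either way round below 0.03 rad and contact force between board and knob below 1 N), for 0.3 s.
2. with the board home, the clamp bears on it (x of board in the frame of jig between -0.004 and 0.004 m and z of board in the frame of jig below 0.016 m and angle between the x axis of board and the x axis of jig, either way round below 0.03 rad and contact force between board and knob above 15 N), for 0.1 s.
At the end, for the whole second after the job is handed in: The board lies flat and straight on the jig, within 4 mm of its fully home place, at rest, and the clamp foot presses on it with 22 to 33 N, which is about 20 to 75 degrees of knob turn past the point where it stiffens (one eighth of a turn, 45 degrees, gives about 27 N) (x of board in the frame of jig between -0.004 and 0.004 m and z of board in the frame of jig below 0.016 m and angle between the x axis of board and the x axis of jig, either way round below 0.03 rad and contact force between board and knob between 22 and 33 N and linear speed of board below 0.01 m/s); the robot touches nothing.
It fails at once if the clamp is grossly over-tightened (over 40 N, about a third of a turn past first contact) (contact force between board and knob above 40 N).
It fails at once if the board is lifted off the jig (z of board in the frame of jig above 0.03 m).
It fails at once if the screwdriver is disturbed (distance of screwdriver from where it was at the start of the episode above 0.02 m).
It fails at once if the mouse is disturbed (distance of mouse from where it was at the start of the episode above 0.02 m).
It fails at once if the meter is disturbed (distance of meter from where it was at the start of the episode above 0.02 m).
It also fails if it takes over 69 s, if anything falls off the work surface, if the arm or the gripper's body presses on something with over 40 N, if the wrist force passes 120 N, or if a joint passes its speed limit or range.

## Working session

There is one attempt and no reset: what is moved stays moved. The work goes in short steps, Python scripts to look and compute and a shell command to move; the robot and the scene stay as the last step left them, time stands still between calls to the robot, and variables do not carry over. Pictures are saved under pics/ and viewed, and the job is handed in when it is done.

```bash
ls; mkdir -p pics; python3 - <<'E'
from cell import bot
import cv2
s=bot.read_state(); print({k:(v if isinstance(v,float) else [round(float(x),4) for x in v]) for k,v in s.items()})
for n in ["scene","side","wrist"]:
    p=bot.camera_params(n); print(n,p)
    im=bot.camera(n); cv2.imwrite(f"pics/{n}0.png",im[:,:,::-1])
E
```

```text
pics
{'t': 0.0, 'q': [-1.2025, 0.5084, -0.2375, 1.5011, 0.1257, 1.1489, -0.1548], 'qd': [-0.0, -0.0004, -0.0009, -0.001, -0.0003, -0.0004, -0.0001], 'joint_torque': [-0.0001, -62.0592, -2.1865, -24.9656, 0.0128, 0.0119, -0.0], 'tool_pos': [0.1623, 0.6031, 0.2474], 'ee_rot': [0.5616, 0.4297, -0.4307, -0.5608], 'wrist_force': [-0.5152, -0.1289, -0.099], 'wrist_torque': [0.0218, 0.0143, 0.0395], 'grip_width': 0.9990138086313622}
scene {'fovy': 42.18646058376188, 'cx': 252.90216910458747, 'cy': 191.9103085101427, 'rvec': array([ 2.2478831 ,  1.13463532, -0.39578358]), 'tvec': array([-0.3198883 , -0.2786895 ,  1.86545413])}
side {'fovy': 57.667271813198866, 'cx': 251.91536490691436, 'cy': 195.99431788276425, 'rvec': array([ 2.11303794, -0.34414577,  0.18592995]), 'tvec': array([-0.52451526,  0.17410854,  0.90247719])}
wrist {'fovy': 68.97383900418265, 'cx': 254.56015266716736, 'cy': 192.31264256484616, 'rvec': array([-2.27869004, -1.74923346, -0.28062577]), 'tvec': array([-0.62443551, -0.04070128,  0.3812964 ])}
```

View pics/scene0.png

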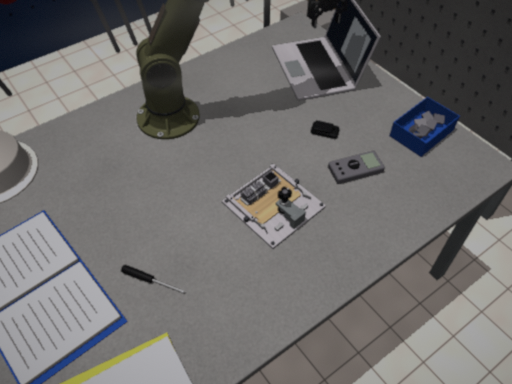

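View pics/side0.png

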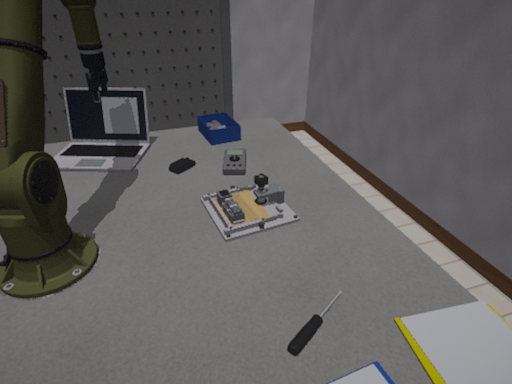

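View pics/wrist0.png

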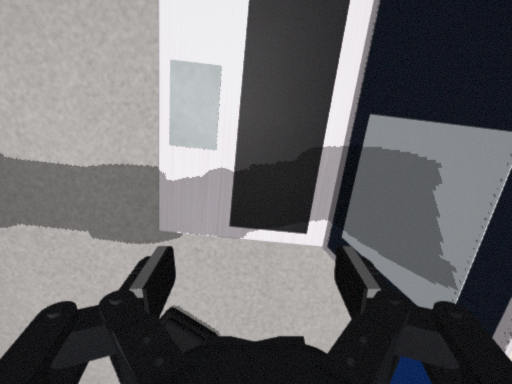

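```bash
cat > h.py <<'E'
from cell import bot
import numpy as np, cv2
from scipy.spatial.transform import Rotation as R
def cam(n):
    p=bot.camera_params(n); f=192/np.tan(np.radians(p['fovy']/2))
    K=np.array([[f,0,p['cx']],[0,f,p['cy']],[0,0,1]]); return K,R.from_rotvec(p['rvec']).as_matrix(),np.array(p['tvec'])
def ray(c,uv):
    K,Rm,t=c; d=Rm.T@np.linalg.inv(K)@np.array([uv[0],uv[1],1.]); return -Rm.T@t,d
def onz(c,uv,z):
    o,d=ray(c,uv); return o+d*(z-o[2])/d[2]
def proj(c,P):
    K,Rm,t=c; q=(K@(Rm@np.atleast_2d(P).T+t[:,None])).T; return q[:,:2]/q[:,2:]
def st():
    s=bot.read_state(); return s,R.from_quat(s['ee_rot']).as_matrix()
E
python3 - <<'E'
from h import *
s,M=st(); print(M.round(3))
for n in ["scene","side","wrist"]:
    K,Rm,t=cam(n); print(n,-Rm.T@t, K[0,0])
E
```

```text
[[ 0.26  -0.    -0.966]
 [ 0.966 -0.001  0.26 ]
 [-0.001 -1.    -0.   ]]
scene [ 1.29696218 -0.55569138  1.29190235] 497.75472951373405
side [ 0.28764628 -0.80134072  0.62849645] 348.7615622337875
wrist [0.08295591 0.6250382  0.37355224] 279.49840914366575
```

```bash
python3 - <<'E'
import cv2
a=cv2.imread("pics/scene0.png")[155:255,210:340]; b=cv2.imread("pics/side0.png")[165:245,190:310]
cv2.imwrite("pics/za.png",cv2.resize(a,None,fx=6,fy=6,interpolation=cv2.INTER_CUBIC)); cv2.imwrite("pics/zb.png",cv2.resize(b,None,fx=6.6,fy=6.6,interpolation=cv2.INTER_CUBIC))
E
```

```text
(no output)
```

View pics/za.png

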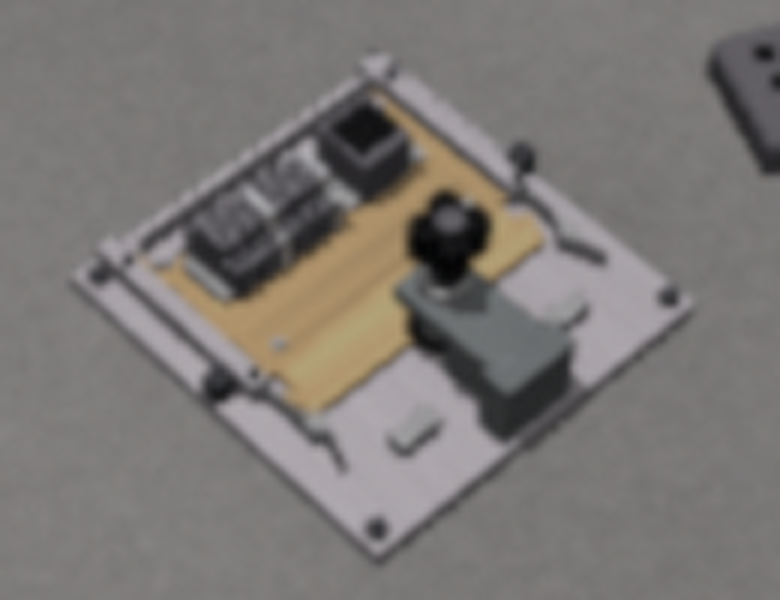

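View pics/zb.png

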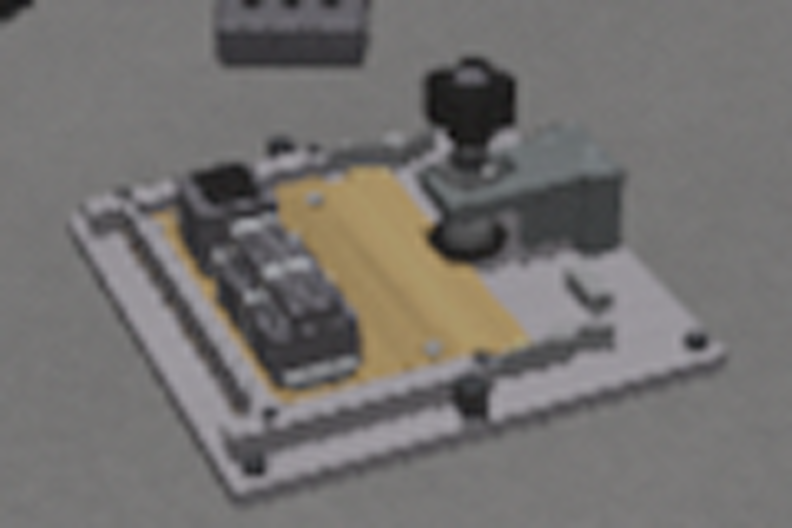

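```bash
python3 - <<'E'
from h import *
a=cam("scene"); b=cam("side")
def A(p): return np.array(p)/6+[209.6,154.6]
def B(p): return np.array(p)/6.6+[189.6,164.6]
ca=[onz(a,A(p),.012) for p in [(378,60),(72,278),(378,560),(692,303)]]
cb=[onz(b,B(p),.012) for p in [(70,220),(235,490),(725,355)]]
for c in ca+cb: print(c.round(4))
ca=np.array(ca); print(np.linalg.norm(ca-np.roll(ca,-1,0),axis=1))
c=ca.mean(0)
# near edge corners: 0 (left near),1 (right near),2 (right far),3(left far)
x=(ca[3]-ca[0])+(ca[2]-ca[1]); y=(ca[0]-ca[1])+(ca[3]-ca[2])
print(c,np.degrees([np.arctan2(x[1],x[0]),np.arctan2(-y[0],y[1])]))
# knob top two views
o1,d1=ray(a,A((452,218)));o2,d2=ray(b,B((470,68)))
L=np.linalg.lstsq(np.c_[d1,-d2],o2-o1,rcond=None)[0]; print(o1+L[0]*d1,o2+L[1]*d2)
E
```

```text
[0.4278 0.1658 0.012 ]
[ 0.4532 -0.0622  0.012 ]
[ 0.6913 -0.0386  0.012 ]
[0.6641 0.1948 0.012 ]
[0.4295 0.166  0.012 ]
[ 0.4537 -0.0637  0.012 ]
[ 0.6893 -0.0416  0.012 ]
[0.22948921 0.23928113 0.23497944 0.23811975]
[0.55910914 0.06494372 0.012     ] [6.3183744  6.51594673]
[0.60467583 0.07166734 0.11729241] [0.60526587 0.0710573  0.11661884]
```

```bash
python3 -m handwheel '[[0,-21.5,0,-0.447,0,-0.439,-1],[0,-21.5,0,-0.447,0,-0.439,-1],[0,-21.5,0,-0.447,0,-0.439,-1],[0,-21.5,0,-0.447,0,-0.439,-1],[0,-21.5,0,-0.447,0,-0.439,-1],[0,-21.5,0,-0.447,0,-0.439,-1],[0,-21.5,0,-0.447,0,-0.439,-1],[0,-21.5,0,-0.447,0,-0.439,-1],[0,-21.5,0,-0.447,0,-0.439,-1],[0,-21.5,0,-0.447,0,-0.439,-1],[0,-21.5,0,-0.447,0,-0.439,-1],[0,-21.5,0,-0.447,0,-0.439,-1],[0,-21.5,0,-0.447,0,-0.439,-1],[0,-21.5,0,-0.447,0,-0.439,-1],[0,-21.5,0,-0.447,0,-0.439,-1],[0,-21.5,0,-0.447,0,-0.439,-1]]'
python3 - <<'E'
from h import *
s,M=st(); print(s['t'],s['tool_pos'],M.round(3),s['q'],s['wrist_force'])
np.savez("w1.npz",K=cam("wrist")[0],R=cam("wrist")[1],t=cam("wrist")[2])
cv2.imwrite("pics/w1.png",bot.camera("wrist")[:,:,::-1])
E
```

```text
t: 1.75
tool_pos: [0.4695, 0.0591, 0.2482]
ee_rot: [-0.47, -0.528, 0.528, 0.471]
wrist_force: [0.4, 0.7, -0.6]
grip_width: 0.996
1.75 [0.46953925 0.05906511 0.24817591] [[-0.114 -0.001 -0.993]
 [ 0.993  0.001 -0.114]
 [ 0.001 -1.     0.001]] [-0.08369957  0.27083006 -0.12055838  1.88365243  0.03773165  0.98984399
  1.46431922] [ 0.42493631  0.74770841 -0.55616354]
```

View pics/w1.png

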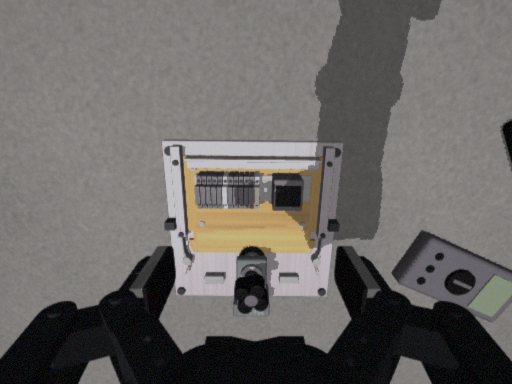

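```bash
python3 - <<'E'
import cv2
a=cv2.imread("pics/w1.png")[130:320,155:350]
cv2.imwrite("pics/w1z.png",cv2.resize(a,None,fx=3,fy=3,interpolation=cv2.INTER_CUBIC))
E
```

```text
(no output)
```

View pics/w1z.png

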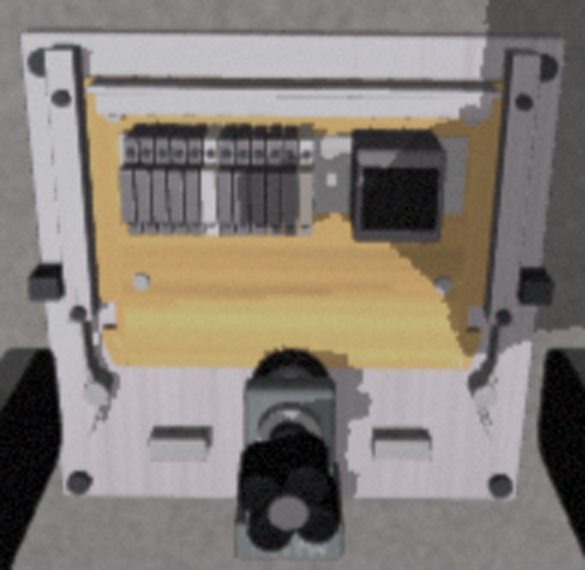

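```bash
python3 - <<'E'
from h import *
d=np.load("w1.npz"); c=(d['K'],d['R'],d['t'])
A=lambda p: np.array(p)/3+[154.7,129.7]
ca=np.array([onz(c,A(p),.012) for p in [(565,38),(22,33),(63,495),(517,497)]])
print(-c[1].T@c[2]);print(ca.round(4)); print(np.linalg.norm(ca-np.roll(ca,-1,0),axis=1))
x=(ca[3]-ca[0])+(ca[2]-ca[1]); y=(ca[0]-ca[1])+(ca[3]-ca[2])
print(np.degrees([np.arctan2(x[1],x[0]),np.arctan2(-y[0],y[1])]))
th=np.radians(6.4); X=np.array([np.cos(th),np.sin(th),0]); Y=np.array([-X[1],X[0],0])
O=ca.mean(0)+.005*X; print("O",O)
def J(p): return [round(float((p-O)@X),4),round(float((p-O)@Y),4)]
for n,p,z in [("far L",(462,366),.018),("far R",(115,366),.018),("foot",(100,86),.012),("footR",(490,92),.012),("top",(100,113),.036),("lipmid top",(295,116),.036),
 ("knobtop",(290,513),.112),("lobe1",(322,487),.112),("stopL",(402,440),.012)]:
    P=onz(c,A(p),z); print(n,P.round(4),J(P))
E
```

```text
[0.38795594 0.05025827 0.37414623]
[[ 0.4267  0.1699  0.012 ]
 [ 0.4514 -0.0619  0.012 ]
 [ 0.6877 -0.038   0.012 ]
 [ 0.662   0.1958  0.012 ]]
[0.23304032 0.23749946 0.23523265 0.23671423]
[6.02332699 6.17058648]
O [0.56191406 0.06698339 0.012     ]
far L [0.586  0.1522 0.018 ] [0.0334, 0.082]
far R [ 0.6051 -0.0137  0.018 ] [0.034, -0.085]
foot [ 0.4706 -0.0277  0.012 ] [-0.1013, -0.084]
footR [0.4536 0.1422 0.012 ] [-0.0992, 0.0868]
top [ 0.4764 -0.0221  0.036 ] [-0.0949, -0.079]
lipmid top [0.4684 0.058  0.036 ] [-0.0939, 0.0014]
knobtop [0.6033 0.0718 0.112 ] [0.0417, 0.0001]
lobe1 [0.5903 0.0823 0.112 ] [0.0299, 0.0121]
stopL [0.6346 0.1312 0.012 ] [0.0794, 0.0557]
```

```bash
python3 -m handwheel '[[0,0.3,0,-0.003,0.02,0.036,1],[0,0.3,0,-0.003,0.07,0.036,1],[0,0.3,0,-0.003,0.12,0.036,1],[0,0.3,0,-0.003,0.16,0.036,1],[0,0.3,0,-0.003,0.19,0.036,1],[0,0.3,0,-0.003,0.2,0.036,1],[0,0.3,0,-0.003,0.213,0.036,1],[0,0.3,0,-0.003,0.213,0.036,1],[0,0.3,0,-0.003,0.213,0.036,1],[0,0.3,0,-0.003,0.213,0.036,1]]' 40
python3 - <<'E'
from h import *
s,M=st(); print(M.round(3))
for n in ["side","wrist"]: cv2.imwrite(f"pics/{n}2.png",cv2.resize(bot.camera(n)[150:250,150:310] if n=="side" else bot.camera(n),None,fx=4 if n=="side" else 1,fy=4 if n=="side" else 1,interpolation=cv2.INTER_CUBIC)[:,:,::-1])
E
```

```text
t: 2.8
tool_pos: [0.4354, 0.0511, 0.0364]
ee_rot: [0.473, 0.527, -0.526, -0.472]
wrist_force: [-0.1, 0.2, -0.1]
grip_width: -0.002
[[-0.107  0.002 -0.994]
 [ 0.994  0.    -0.107]
 [ 0.    -1.    -0.002]]
```

View pics/side2.png

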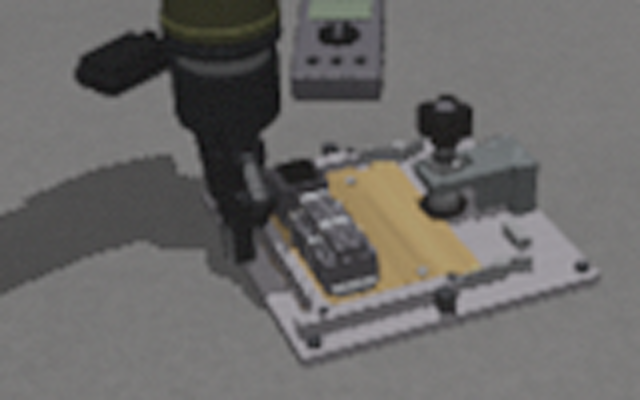

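View pics/wrist2.png

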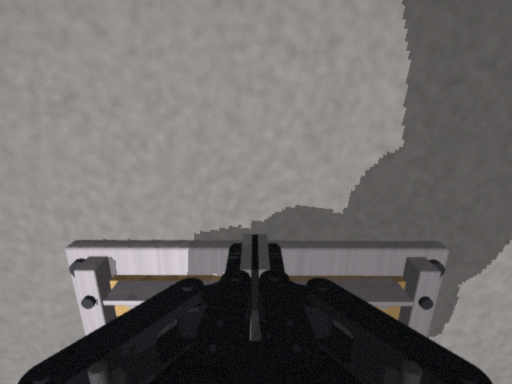

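```bash
python3 -m handwheel '[[0,0,0,0,0,-0.004,1],[0,0,0,0,0,-0.008,1],[0,0,0,0,0,-0.012,1],[0,0,0,0,0,-0.015,1],[0,0,0,0,0,-0.018,1],[0,0,0,0,0,-0.021,1]]'
python3 -m handwheel '[[0,0,0,0,0,-0.002,1],[0,0,0,0,0,-0.004,1],[0,0,0,0,0,-0.006,1],[0,0,0,0,0,-0.008,1],[0,0,0,0,0,-0.01,1]]'
python3 -m handwheel '[[0,0,0,0,0,-0.002,1],[0,0,0,0,0,-0.004,1],[0,0,0,0,0,-0.006,1]]'
```

```text
t: 3.5
tool_pos: [0.4534, 0.0525, 0.0349]
ee_rot: [-0.471, -0.525, 0.527, 0.474]
wrist_force: [-6.0, -0.8, 4.7]
grip_width: 0.002
t: 4.0
tool_pos: [0.462, 0.0532, 0.0348]
ee_rot: [-0.471, -0.524, 0.528, 0.474]
wrist_force: [-10.1, -0.4, 7.8]
grip_width: -0.001
t: 4.3
tool_pos: [0.466, 0.0536, 0.0346]
ee_rot: [-0.47, -0.523, 0.529, 0.475]
wrist_force: [-13.2, -1.9, 10.2]
grip_width: -0.001
```

```bash
python3 - <<'E'
from h import *
s,M=st(); print(M.round(3),s['wrist_force'])
for n in ["side","wrist"]: cv2.imwrite(f"pics/{n}3.png",cv2.resize(bot.camera(n)[150:250,150:310] if n=="side" else bot.camera(n),None,fx=4 if n=="side" else 1,fy=4 if n=="side" else 1,interpolation=cv2.INTER_CUBIC)[:,:,::-1])
E
```

```text
[[-0.107 -0.011 -0.994]
 [ 0.994 -0.002 -0.107]
 [-0.001 -1.     0.011]] [-13.2202372   -1.89540626  10.1935125 ]
```

View pics/side3.png

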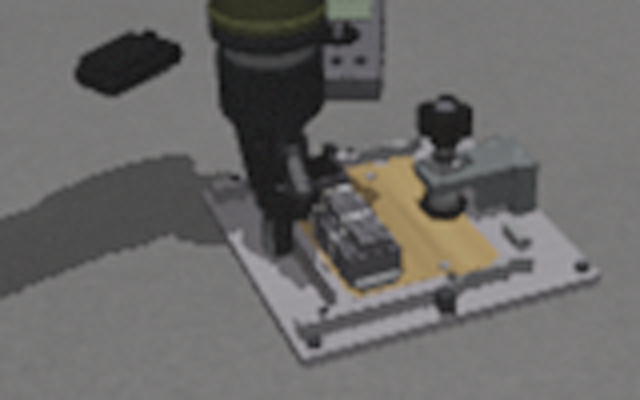

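View pics/wrist3.png

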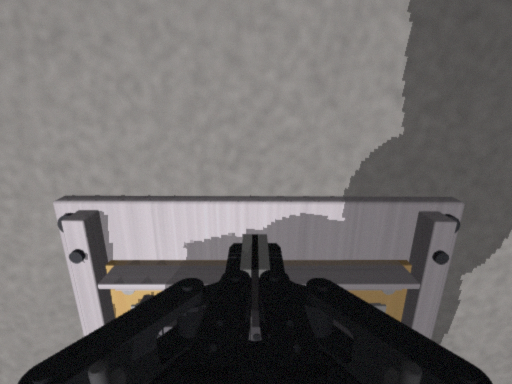

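```bash
python3 -m handwheel '[[0,0,0,0,-0.0003,-0.002,1],[0,0,0,0,-0.0006,-0.004,1],[0,0,0,0,-0.001,-0.006,1],[0,0,0,0,-0.001,-0.008,1]]'
python3 -m handwheel '[[0,0,0,0,0,-0.002,1],[0,0,0,0,0,-0.004,1],[0,0,0,0,0,-0.006,1]]'
python3 - <<'E'
from h import *
c=cam("wrist"); im=bot.camera("wrist"); cv2.imwrite("pics/wrist4.png",im[:,:,::-1]); cv2.imwrite("pics/side4.png",cv2.resize(bot.camera("side")[165:245,190:310],None,fx=6.6,fy=6.6,interpolation=cv2.INTER_CUBIC)[:,:,::-1])
np.savez("w4.npz",K=c[0],R=c[1],t=c[2])
E
```

```text
t: 4.8
tool_pos: [0.4782, 0.0553, 0.0357]
ee_rot: [-0.472, -0.525, 0.527, 0.473]
wrist_force: [-1.4, 0.2, -2.0]
grip_width: 0.002
t: 5.1
tool_pos: [0.4842, 0.0562, 0.0362]
ee_rot: [-0.472, -0.525, 0.527, 0.473]
wrist_force: [-9.5, -0.8, 8.8]
grip_width: 0.001
```

View pics/side4.png

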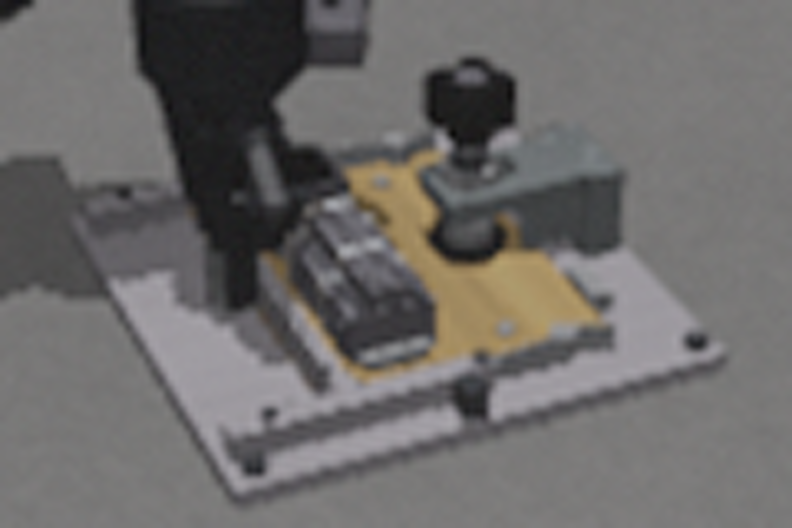

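View pics/wrist4.png

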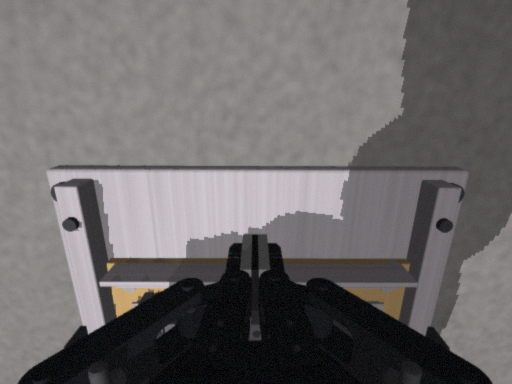

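```bash
python3 - <<'E'
from h import *
d=np.load("w4.npz"); c=(d['K'],d['R'],d['t'])
e=onz(c,(150,167.5),.012); X=np.array([.994,.108,0])
for r in (257,259,261): print((onz(c,(150,r),.012)-e)@X)
s,M=st(); print((s['tool_pos']-e)@X-.125)
E
```

```text
0.05612591838698556
0.05752672565424752
0.05893470891978015
-0.07833902880203947
```

```bash
python3 -m handwheel '[[0,0,0,0,0,-0.001,1],[0,0,0,0,0,-0.002,1],[0,0,0,0,0,-0.002,1]]'
python3 -m handwheel '[[0,0,0,0,0,-0.001,1],[0,0,0,0,0,-0.002,1],[0,0,0,0,0,-0.002,1]]'
```

```text
t: 5.5
tool_pos: [0.4842, 0.0562, 0.0362]
ee_rot: [-0.471, -0.524, 0.528, 0.474]
wrist_force: [-11.3, -0.2, 7.8]
grip_width: 0.0
t: 5.8
tool_pos: [0.4843, 0.0561, 0.036]
ee_rot: [-0.47, -0.523, 0.529, 0.474]
wrist_force: [-15.7, -0.4, 10.7]
grip_width: 0.004
```

```bash
python3 -m handwheel '[[0,0,0,0,0,-0.002,1],[0,0,0,0,0,-0.004,1],[0,0,0,0,0,-0.005,1],[0,0,0,0,0,-0.005,1]]'
python3 -m handwheel '[[0,0,0,0,0,0.01,1],[0,0,0,0,0,0.02,1],[0,0,0,0,0,0.02,1]]'
python3 - <<'E'
from h import *
c=cam("wrist"); s,M=st();print(M.round(3)); im=bot.camera("wrist"); cv2.imwrite("pics/wrist5.png",im[:,:,::-1])
cv2.imwrite("pics/scene5.png",cv2.resize(bot.camera("scene")[155:255,210:340],None,fx=6,fy=6,interpolation=cv2.INTER_CUBIC)[:,:,::-1])
E
```

```text
t: 6.2
tool_pos: [0.4845, 0.056, 0.0355]
ee_rot: [-0.468, -0.521, 0.531, 0.476]
wrist_force: [-26.1, -1.4, 18.7]
grip_width: 0.002
t: 6.5
tool_pos: [0.4745, 0.0551, 0.0366]
ee_rot: [0.473, 0.526, -0.526, -0.472]
wrist_force: [0.1, -0.5, 0.3]
grip_width: -0.004
[[-0.107  0.001 -0.994]
 [ 0.994  0.    -0.107]
 [-0.    -1.    -0.001]]
```

View pics/scene5.png

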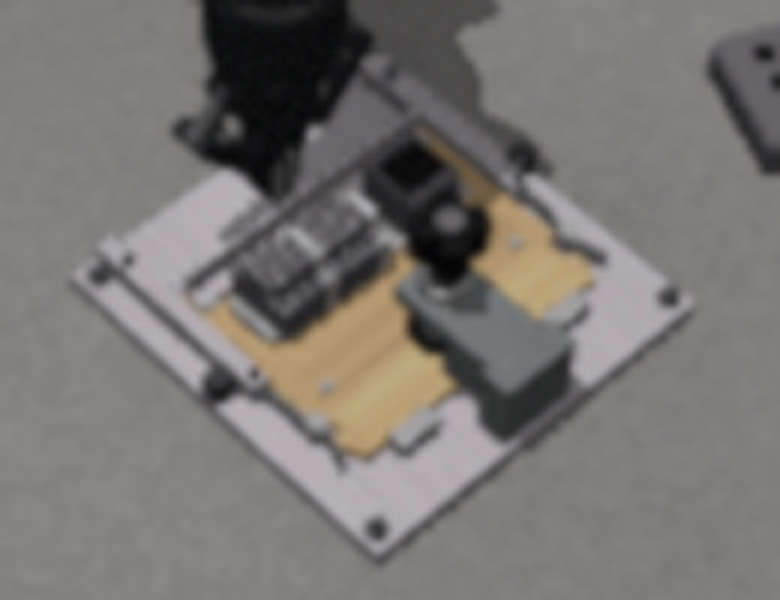

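```bash
python3 -m handwheel '[[0,0,0,0,-0.05,0,1],[0,0,0,0,-0.1,0,1],[0,0,0,0,-0.138,0,-1],[0,0,0,0.002,-0.138,-0.05,-1],[0,0,0,0.002,-0.138,-0.1,-1],[0,0,0,0.002,-0.138,-0.15,-1],[0,0,0,0.002,-0.138,-0.19,-1],[0,0,0,0.002,-0.138,-0.212,-1],[0,0,0,0.002,-0.138,-0.212,-1],[0,0,0,0.002,-0.138,-0.212,-1],[0,0,0,0.002,-0.138,-0.212,-1]]'
python3 - <<'E'
from h import *
c=cam("wrist"); s,M=st();print(M.round(3),s['q'],-c[1].T@c[2],c[1][2]); im=bot.camera("wrist"); cv2.imwrite("pics/wrist6.png",im[:,:,::-1])
np.savez("w6.npz",K=c[0],R=c[1],t=c[2])
cv2.imwrite("pics/side6.png",bot.camera("side")[:,:,::-1])
E
```

```text
t: 7.7
tool_pos: [0.6845, 0.0796, 0.1743]
ee_rot: [-0.472, -0.526, 0.526, 0.473]
wrist_force: [-0.1, -0.4, -0.1]
grip_width: 0.999
[[-0.107 -0.    -0.994]
 [ 0.994 -0.    -0.107]
 [-0.    -1.     0.   ]] [-0.09229534  0.66023473 -0.10777119  1.41314304  0.07522643  1.07252188
  1.46441839] [0.60279948 0.07147823 0.30028297] [ 0.3129995   0.03416085 -0.94913874]
```

View pics/wrist6.png

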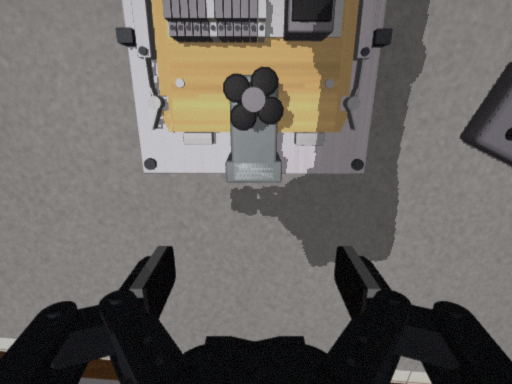

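```bash
python3 - <<'E'
from h import *
d=np.load("w6.npz"); c=(d['K'],d['R'],d['t'])
im=cv2.imread("pics/wrist6.png"); g=im.max(2)
m=np.zeros_like(g); m[60:140,215:290]=(g[60:140,215:290]<50).astype(np.uint8)
n,l,stt,ce=cv2.connectedComponentsWithStats(m); i=1+np.argmax(stt[1:,4]); print(stt[i],ce[i])
z=.112
cap=onz(c,(254,99),z); print("cap",cap)
L=[onz(c,p,z) for p in [(236,87),(264,79),(271,109),(243,118)]]
P=np.array(L); print(P.round(4),P.mean(0), np.linalg.norm(P[:,:2]-P.mean(0)[:2],axis=1))
a=np.degrees(np.arctan2(P[:,1]-P[:,1].mean(),P[:,0]-P[:,0].mean())); print(a)
cv2.imwrite("pics/k6.png",cv2.resize(im[60:140,210:300],None,fx=6,fy=6,interpolation=cv2.INTER_CUBIC))
E
```

```text
[ 224   68   59   62 1269] [258.49881797 101.11189913]
cap [0.60247667 0.0711112  0.112     ]
[[0.5966 0.0591 0.112 ]
 [0.59   0.0761 0.112 ]
 [0.6074 0.0827 0.112 ]
 [0.6149 0.0652 0.112 ]] [0.6022212  0.07075819 0.112     ] [0.01300281 0.01331898 0.01299525 0.01386201]
[-115.78872287  156.56277569   66.60475665  -23.45124927]
```

View pics/k6.png

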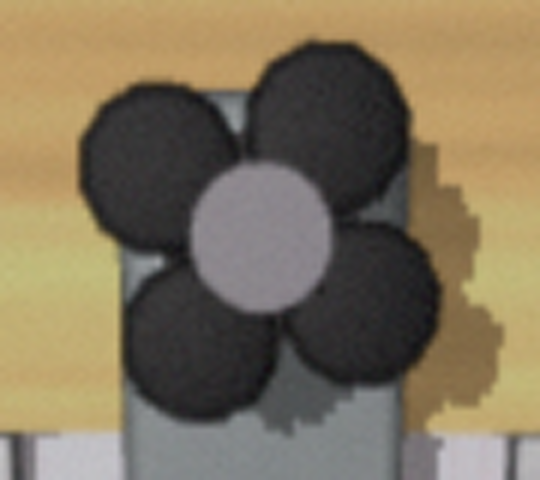

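```bash
python3 -m handwheel '[[0,-7,0,0,0,0.04,-1],[0,-14.9,0,0,0,0.0824,-1],[0,-14.9,0,0,0,0.0824,-1],[0,-14.9,0,0,0.03,0.0824,-1],[0,-14.9,0,0,0.06,0.0824,-1],[0,-14.9,0,0,0.078,0.0824,-1],[0,-14.9,0,0,0.078,0.0824,-1],[0,-14.9,0,0,0.078,0.0824,-1]]'
python3 - <<'E'
from h import *
s,M=st();print(M.round(3),s['q'][6],s['wrist_torque']); cv2.imwrite("pics/wrist7.png",bot.camera("wrist")[:,:,::-1])
cv2.imwrite("pics/side7.png",cv2.resize(bot.camera("side")[135:235,190:310],None,fx=5,fy=5,interpolation=cv2.INTER_CUBIC)[:,:,::-1])
E
```

```text
t: 8.6
tool_pos: [0.6034, 0.071, 0.097]
ee_rot: [0.401, 0.583, -0.583, -0.4]
wrist_force: [-0.1, -1.0, 1.2]
grip_width: 1.0
[[-0.359  0.001 -0.933]
 [ 0.933 -0.    -0.359]
 [-0.    -1.    -0.   ]] 1.648137386382519 [-0.0152265  -0.05606339 -0.01254336]
```

View pics/wrist7.png

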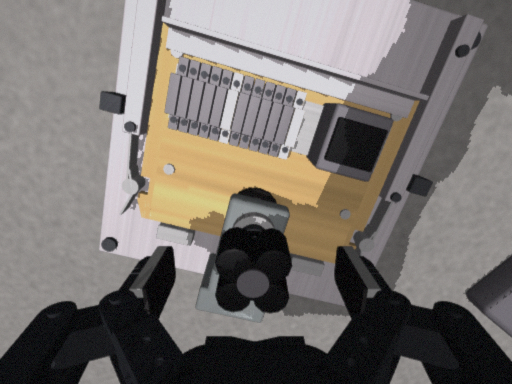

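View pics/side7.png

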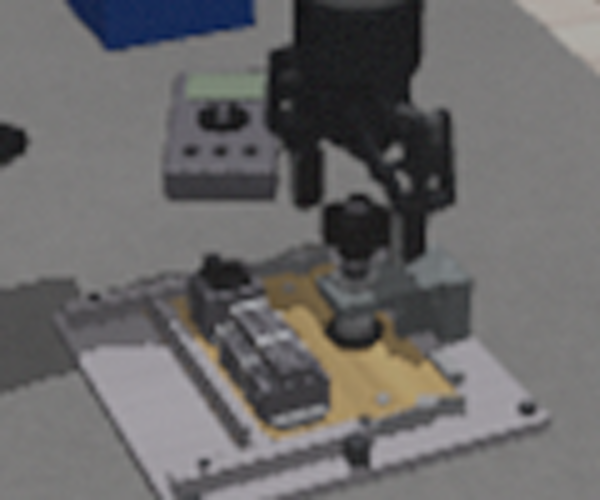

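```bash
python3 -m handwheel '[[0,0,0,0,0,0,1],[0,0,0,0,0,0,1],[0,0,0,0,0,0,1],[0,0,0,0,0,0,1],[0,0,0,0,0,0,1],[0,0,0,0,0,0,1],[0,0,0,0,0,0,1],[0,0,0,0,0,0,1]]' 40
python3 - <<'E'
from h import *
s,M=st();print(M.round(3),s['q'],s['wrist_torque'].round(3)); 
cv2.imwrite("pics/side8.png",cv2.resize(bot.camera("side")[135:235,190:310],None,fx=5,fy=5,interpolation=cv2.INTER_CUBIC)[:,:,::-1])
E
```

```text
t: 9.5
tool_pos: [0.6037, 0.0702, 0.0969]
ee_rot: [0.401, 0.583, -0.583, -0.4]
wrist_force: [0.1, -3.1, 5.8]
grip_width: 0.416
[[-0.358  0.001 -0.934]
 [ 0.934 -0.001 -0.358]
 [-0.001 -1.    -0.001]] [-0.05182479  0.63036396 -0.16876883  1.73647917  0.14176384  0.78541728
  1.64828349] [-0.542  0.044  0.014]
```

View pics/side8.png

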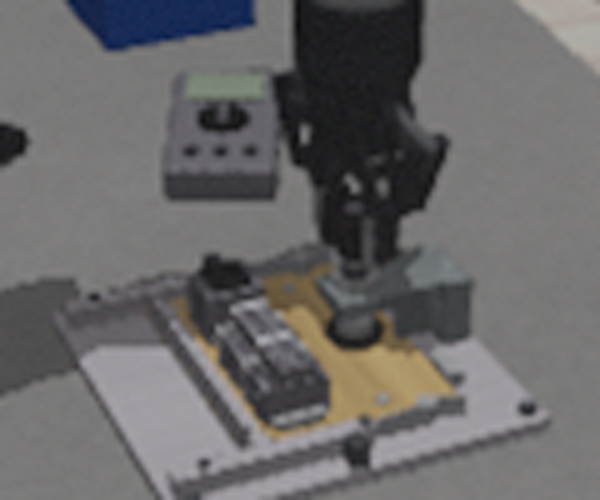

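```bash
python3 -m handwheel '[[0,0,0,-0.001,-0.001,0,1],[0,6,0,-0.001,-0.0009,0,1],[0,12,0,-0.001,-0.0008,0,1],[0,18,0,-0.001,-0.0007,0,1],[0,24,0,-0.001,-0.0006,0,1],[0,30,0,-0.001,-0.0005,0,1],[0,36,0,-0.001,-0.0004,0,1],[0,42,0,-0.001,-0.0003,0,1],[0,48,0,-0.001,-0.0002,0,1],[0,54,0,-0.001,-0.0001,0,1],[0,60,0,-0.001,0,0,1],[0,60,0,-0.001,0,0,1]]'
cat > r.py <<'E'
from h import *
s,M=st(); print("yaw",np.degrees(np.arctan2(M[1,0],M[0,0])).round(2),"q7",s['q'][6].round(3),"F",s['wrist_force'].round(2),"T",s['wrist_torque'].round(3),"j7t",round(float(s['joint_torque'][6]),3),"z",s['tool_pos'].round(4),"w",round(float(s['grip_width']),3))
E
python3 r.py
```

```text
t: 10.75
tool_pos: [0.6037, 0.0702, 0.096]
ee_rot: [0.638, 0.304, -0.304, -0.638]
wrist_force: [2.1, 0.0, -1.0]
grip_width: 0.421
yaw 50.97 q7 0.84 F [ 2.12  0.02 -1.03] T [-0.15  -0.397 -0.032] j7t -1.137 z [0.6037 0.0702 0.096 ] w 0.421
```

```bash
python3 -m handwheel '[[0,4,0,0,0,0,1],[0,8,0,0,0.0001,0,1],[0,8,0,0,0.0001,0,1]]'>/dev/null;python3 r.py
python3 -m handwheel '[[0,4,0,0,0,0,1],[0,8,0,0,0.0001,0,1],[0,8,0,0,0.0001,0,1]]'>/dev/null;python3 r.py
python3 -m handwheel '[[0,4,0,0,0,0,1],[0,8,0,0,0.0001,0,1],[0,8,0,0,0.0002,0,1]]'>/dev/null;python3 r.py
python3 -m handwheel '[[0,4,0,0,0,0,1],[0,8,0,0,0.0001,0,1],[0,8,0,0,0.0001,0,1]]'>/dev/null;python3 r.py
```

```text
yaw 43.15 q7 0.735 F [ 2.94 -1.33 -3.24] T [-0.076 -0.537 -0.076] j7t -0.74 z [0.6037 0.0702 0.0959] w 0.415
yaw 35.19 q7 0.629 F [ 3.35 -0.81 -3.84] T [ 0.012 -0.783  0.017] j7t -0.74 z [0.6037 0.0702 0.0958] w 0.415
yaw 27.22 q7 0.522 F [ 3.26 -0.16 -4.04] T [ 0.04  -0.75   0.003] j7t -0.74 z [0.6037 0.0702 0.0957] w 0.414
yaw 19.24 q7 0.416 F [ 3.24 -0.89 -5.78] T [-0.029 -1.009  0.015] j7t -0.74 z [0.6037 0.0702 0.0955] w 0.416
```

```bash
python3 -m handwheel '[[0,4,0,0.001,0.0005,0,1],[0,8,0,0.001,0.001,0,1],[0,8,0,0.001,0.001,0,1]]'>/dev/null;python3 r.py
python3 -m handwheel '[[0,4,0,0,0,0,1],[0,8,0,0,0.0001,0,1],[0,8,0,0,0.0001,0,1]]'>/dev/null;python3 r.py
python3 -m handwheel '[[0,4,0,0,0,0,1],[0,8,0,0,0.0001,0,1],[0,8,0,0,0.0002,0,1]]'>/dev/null;python3 r.py
python3 -m handwheel '[[0,4,0,0,0,0,1],[0,8,0,0,0.0001,0,1],[0,8,0,0,0.0001,0,1]]'>/dev/null;python3 r.py
```

```text
yaw 11.22 q7 0.308 F [-1.65 -0.86  3.19] T [-0.163  0.123 -0.068] j7t -0.699 z [0.6039 0.0702 0.0953] w 0.414
yaw 3.22 q7 0.201 F [-2.05 -1.64  5.47] T [-0.226  0.341 -0.033] j7t -0.68 z [0.604  0.0702 0.0952] w 0.416
yaw -4.77 q7 0.094 F [-1.9  -1.12  6.86] T [-0.176  0.442 -0.069] j7t -0.644 z [0.604  0.0702 0.095 ] w 0.417
yaw -12.77 q7 -0.013 F [-1.91 -1.08  6.65] T [-0.21   0.333 -0.056] j7t -0.644 z [0.604  0.0701 0.0949] w 0.417
```

```bash
python3 -m handwheel '[[0,4,0,0,-0.0005,0,1],[0,8,0,0,-0.0005,0,1],[0,8,0,0,-0.0005,0,1]]'>/dev/null;python3 r.py
python3 -m handwheel '[[0,4,0,0,0,0,1],[0,8,0,0,0.0001,0,1],[0,8,0,0,0.0001,0,1]]'>/dev/null;python3 r.py
python3 -m handwheel '[[0,4,0,0,0,0,1],[0,8,0,0,0.0001,0,1],[0,8,0,0,0.0002,0,1]]'>/dev/null;python3 r.py
python3 -m handwheel '[[0,4,0,0,0,0,1],[0,8,0,0,0.0001,0,1],[0,8,0,0,0.0001,0,1]]'>/dev/null;python3 r.py
```

```text
yaw -20.76 q7 -0.121 F [-0.93 -1.5   2.23] T [-0.323  0.068 -0.054] j7t -0.738 z [0.604  0.0702 0.0948] w 0.415
yaw -28.76 q7 -0.229 F [-1.47 -1.78  1.05] T [-0.382  0.094 -0.045] j7t -0.738 z [0.604  0.0701 0.0947] w 0.421
yaw -36.75 q7 -0.337 F [-1.91 -1.69  1.99] T [-0.373  0.311 -0.039] j7t -0.741 z [0.604  0.0701 0.0945] w 0.415
yaw -44.75 q7 -0.445 F [-1.55 -1.92  1.86] T [-0.429  0.394 -0.011] j7t -0.742 z [0.604  0.0701 0.0944] w 0.418
```

```bash
python3 -m handwheel '[[0,4,0,0,0,0,1],[0,8,0,0,0.0001,0,1],[0,8,0,0,0.0001,0,1]]'>/dev/null;python3 r.py
python3 -m handwheel '[[0,4,0,0,0,0,1],[0,8,0,0,0.0001,0,1],[0,8,0,0,0.0001,0,1]]'>/dev/null;python3 r.py
python3 -m handwheel '[[0,4,0,0,0,0,1],[0,8,0,0,0.0001,0,1],[0,8,0,0,0.0002,0,1]]'>/dev/null;python3 r.py
python3 -m handwheel '[[0,4,0,0,0,0,1],[0,8,0,0,0.0001,0,1],[0,8,0,0,0.0001,0,1]]'>/dev/null;python3 r.py
```

```text
yaw -52.75 q7 -0.554 F [-3.01 -3.08  3.33] T [-0.473  0.46  -0.051] j7t -0.745 z [0.604  0.0701 0.0943] w 0.417
yaw -60.75 q7 -0.663 F [-2.88 -1.37  1.61] T [-0.555  0.521 -0.057] j7t -0.749 z [0.604  0.0701 0.0941] w 0.413
yaw -68.75 q7 -0.773 F [-2.97 -2.85  3.8 ] T [-0.562  0.652 -0.037] j7t -0.754 z [0.6041 0.0701 0.094 ] w 0.418
yaw -76.75 q7 -0.884 F [-3.86 -2.16  2.34] T [-0.676  0.685 -0.084] j7t -0.757 z [0.6041 0.0701 0.0939] w 0.417
```

```bash
python3 -m handwheel '[[0,4,0,0.0003,0,-0.0008,1],[0,8,0,0.0003,0.0001,-0.0008,1],[0,8,0,0.0003,0.0001,-0.0008,1]]'>/dev/null;python3 r.py
python3 -m handwheel '[[0,4,0,0,0,0,1],[0,8,0,0,0.0001,0,1],[0,8,0,0,0.0001,0,1]]'>/dev/null;python3 r.py
python3 -m handwheel '[[0,4,0,0,0,0,1],[0,8,0,0,0.0001,0,1],[0,8,0,0,0.0002,0,1]]'>/dev/null;python3 r.py
python3 -m handwheel '[[0,4,0,0,0,0,1],[0,8,0,0,0.0001,0,1],[0,8,0,0,0.0001,0,1]]'>/dev/null;python3 r.py
```

```text
yaw -84.72 q7 -0.994 F [-1.3  -0.65  1.15] T [-0.368  0.212 -0.068] j7t -0.763 z [0.604  0.0701 0.0938] w 0.419
yaw -92.72 q7 -1.106 F [-1.65 -1.63  0.03] T [-0.38   0.198  0.051] j7t -0.837 z [0.6039 0.0701 0.0937] w 0.417
yaw -100.71 q7 -1.218 F [-1.23 -0.63  2.24] T [-0.398  0.236  0.113] j7t -0.937 z [0.6039 0.07   0.0936] w 0.42
yaw -108.72 q7 -1.331 F [-0.92 -2.07  0.2 ] T [-0.378  0.17   0.187] j7t -0.998 z [0.6039 0.07   0.0935] w 0.416
```

```bash
python3 -m handwheel '[[0,2,0,0,0,0,1],[0,4,0,0,0.0001,0,1],[0,4,0,0,0.0001,0,1]]'>/dev/null;python3 r.py
python3 -m handwheel '[[0,2,0,0,0,0,1],[0,4,0,0,0,0,1],[0,4,0,0,0,0,1]]'>/dev/null;python3 r.py
python3 - <<'E'
from h import *
c=cam("wrist");im=bot.camera("wrist"); cv2.imwrite("pics/w9.png",im[:,:,::-1])
cv2.imwrite("pics/side9.png",cv2.resize(bot.camera("side")[135:235,190:310],None,fx=5,fy=5,interpolation=cv2.INTER_CUBIC)[:,:,::-1])
E
```

```text
yaw -112.96 q7 -1.392 F [-0.39 -0.99  0.84] T [-0.311  0.081  0.325] j7t -0.65 z [0.6039 0.07   0.0934] w 0.417
yaw -117.04 q7 -1.45 F [ 0.13 -0.79 -0.19] T [-0.16  -0.009  0.314] j7t -0.682 z [0.6038 0.07   0.0933] w 0.417
```

View pics/w9.png

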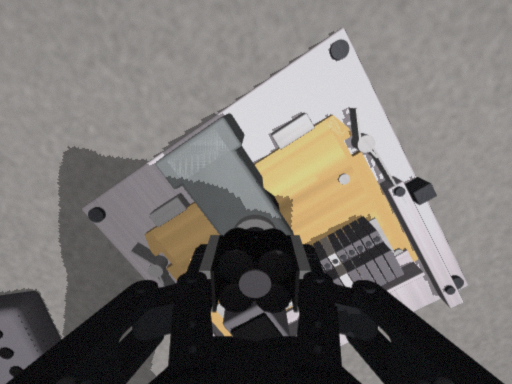

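View pics/side9.png

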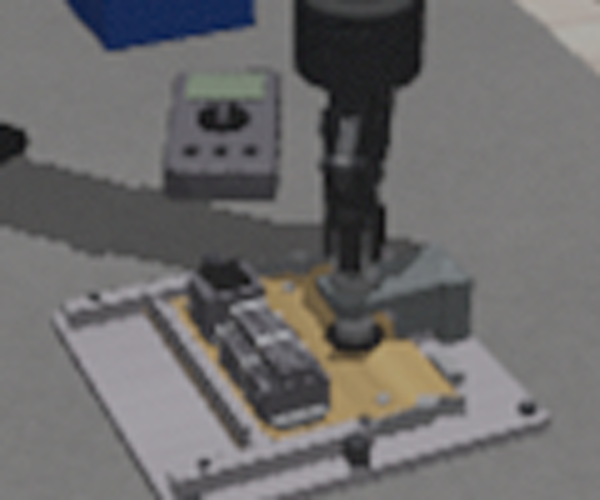

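```bash
python3 - <<'E'
import cv2,numpy as np
a=cv2.imread("pics/w9.png")[215:335,190:320]; a=cv2.resize(a,None,fx=6,fy=6,interpolation=cv2.INTER_CUBIC)
a=np.clip((a/255.)**0.45*255,0,255).astype('uint8')
cv2.imwrite("pics/w9z.png",a[:600,:])
E
```

```text
(no output)
```

View pics/w9z.png

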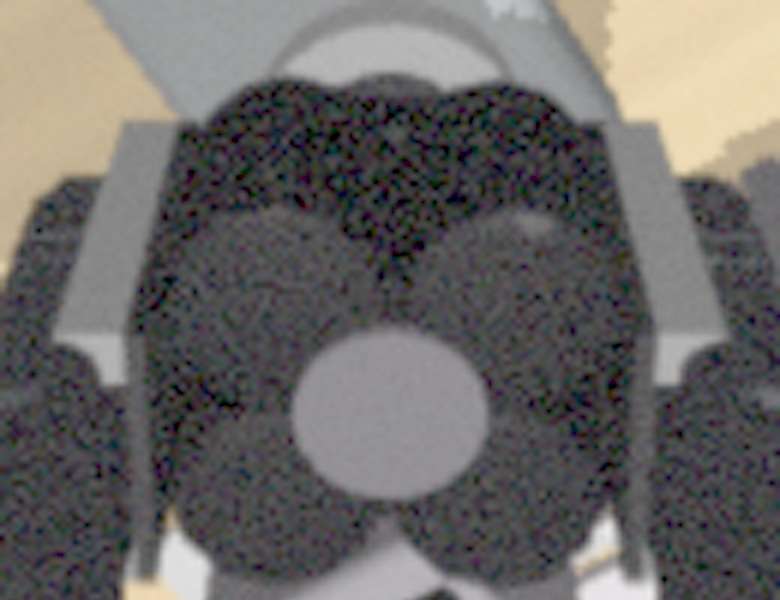

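```bash
python3 -m handwheel '[[0,3,0,0,0,0,1],[0,6,0,0,0.0001,0,1],[0,6,0,0,0.0001,0,1]]'>/dev/null;python3 r.py
python3 -m handwheel '[[0,3,0,0,0,0,1],[0,6,0,0,0.0001,0,1],[0,6,0,0,0.0001,0,1]]'>/dev/null;python3 r.py
python3 -m handwheel '[[0,3,0,0,0,0,1],[0,6,0,0,0.0001,0,1],[0,6,0,0,0.0001,0,1]]'>/dev/null;python3 r.py
```

```text
yaw -122.98 q7 -1.536 F [ 0.31 -0.27  0.03] T [-0.199 -0.056  0.289] j7t -0.898 z [0.6038 0.07   0.0932] w 0.42
yaw -128.91 q7 -1.621 F [0.1  0.31 0.31] T [-0.219 -0.03   0.295] j7t -0.902 z [0.6038 0.0699 0.0932] w 0.418
yaw -134.86 q7 -1.708 F [ 0.75 -0.59  0.01] T [-0.145 -0.071  0.277] j7t -0.906 z [0.6038 0.07   0.0931] w 0.414
```

```bash
python3 -m handwheel '[[0,3,0,0,0,0,1],[0,6,0,0,0.0001,0,1],[0,9,0,0,0.0001,0,1],[0,12,0,0,0.0002,0,1],[0,12,0,0,0.0002,0,1],[0,12,0,0,0.0002,0,1]]'>/dev/null;python3 r.py
python3 - <<'E'
from h import *
im=bot.camera("wrist"); cv2.imwrite("pics/w10.png",im[:,:,::-1])
a=cv2.resize(im[215:315,190:320,::-1],None,fx=6,fy=6,interpolation=cv2.INTER_CUBIC)
cv2.imwrite("pics/w10z.png",np.clip((a/255.)**0.45*255,0,255).astype('uint8'))
E
```

```text
yaw -146.77 q7 -1.883 F [-0.23 -0.46 -0.5 ] T [-0.073 -0.102  0.307] j7t -0.368 z [0.6038 0.07   0.0929] w 0.414
```

View pics/w10z.png

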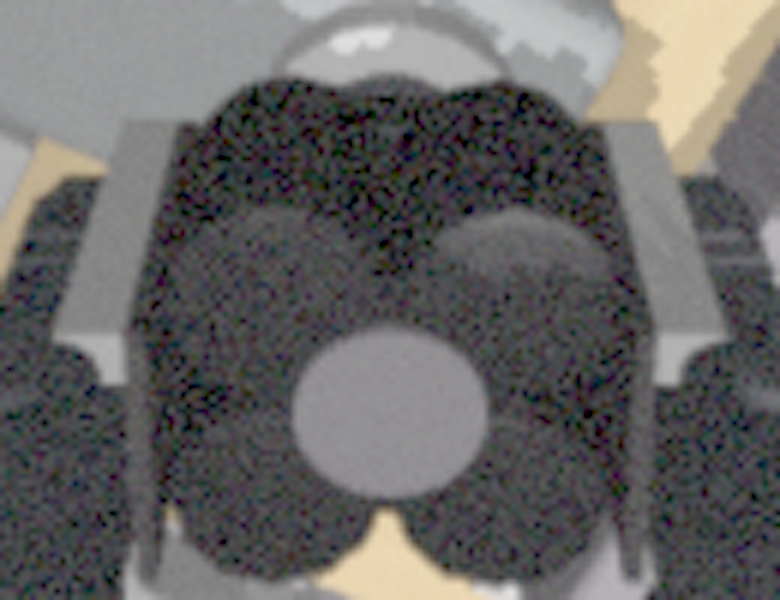

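```bash
python3 -m handwheel '[[0,0,0,0,0,0,-1],[0,0,0,0,0,0,-1],[0,0,0,0,0,0,-1],[0,0,0,0,0,0,-1],[0,0,0,0,0,0,-1],[0,0,0,0,0,0,-1],[0,0,0,0,0,0,-1],[0,0,0,0,0,0,-1]]'; python3 r.py
python3 - <<'E'
from h import *
im=bot.camera("wrist"); cv2.imwrite("pics/w11.png",im[:,:,::-1])
a=cv2.resize(im[215:315,190:320,::-1],None,fx=6,fy=6,interpolation=cv2.INTER_CUBIC)
cv2.imwrite("pics/w11z.png",np.clip((a/255.)**0.45*255,0,255).astype('uint8'))
E
```

```text
t: 19.8
tool_pos: [0.6037, 0.0698, 0.0929]
ee_rot: [0.201, -0.678, 0.678, -0.201]
wrist_force: [0.3, -0.1, -0.6]
grip_width: 0.999
yaw -146.96 q7 -1.886 F [ 0.33 -0.13 -0.55] T [-0.08   0.008  0.036] j7t 0.001 z [0.6037 0.0698 0.0929] w 0.999
```

View pics/w11z.png

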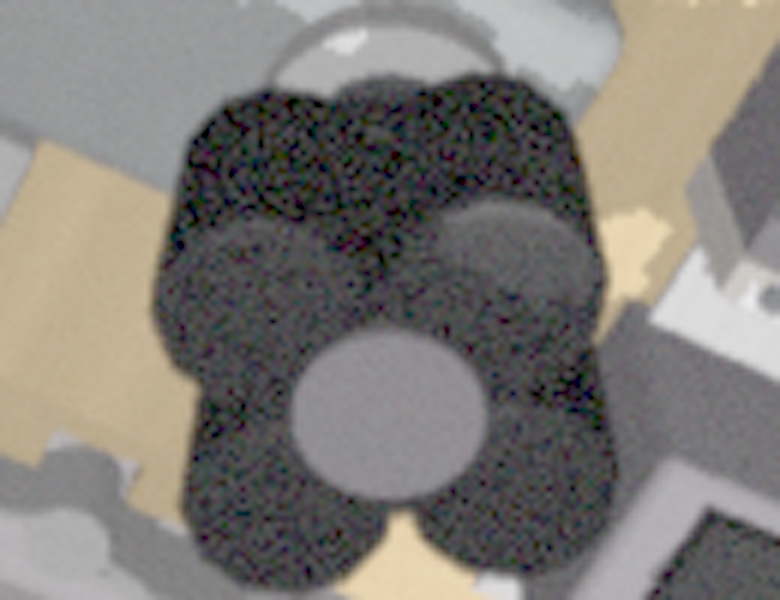

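```bash
python3 -m handwheel '[[0,0,0,0,-0.02,0,-1],[0,0,0,0,-0.05,0,-1],[0,0,0,0,-0.09,0,-1],[0,0,0,0,-0.12,0,-1],[0,0,0,0,-0.13,0,-1],[0,0,0,0,-0.13,0,-1],[0,0,0,0,-0.13,0,-1]]'
python3 - <<'E'
from h import *
for n in ["scene","side","wrist"]: cv2.imwrite(f"pics/{n}12.png",bot.camera(n)[:,:,::-1])
a=cv2.imread("pics/scene12.png")[155:255,210:340]; cv2.imwrite("pics/scene12z.png",cv2.resize(a,None,fx=6,fy=6,interpolation=cv2.INTER_CUBIC))
for n in ["scene","side"]:
    a=cv2.imread(f"pics/{n}0.png").astype(int);b=cv2.imread(f"pics/{n}12.png").astype(int)
    d=(abs(a-b).max(2)>40)
    for nm,(y0,y1,x0,x1) in {"scene":{"drv":(255,305,110,195),"mouse":(115,145,305,345),"meter":(145,190,325,390)},"side":{"drv":(285,360,280,350),"mouse":(150,180,160,200),"meter":(145,178,215,255)}}[n].items(): print(n,nm,d[y0:y1,x0:x1].sum())
E
```

```text
t: 20.55
tool_pos: [0.6033, 0.0703, 0.2217]
ee_rot: [-0.202, 0.678, -0.678, 0.201]
wrist_force: [0.3, -0.5, 0.1]
grip_width: 0.999
scene drv 0
scene mouse 454
scene meter 292
side drv 0
side mouse 229
side meter 110
```

View pics/wrist12.png

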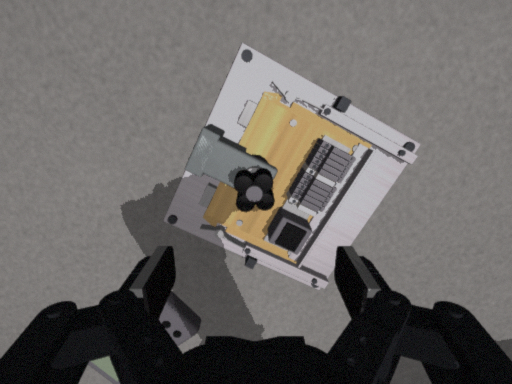

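View pics/side12.png

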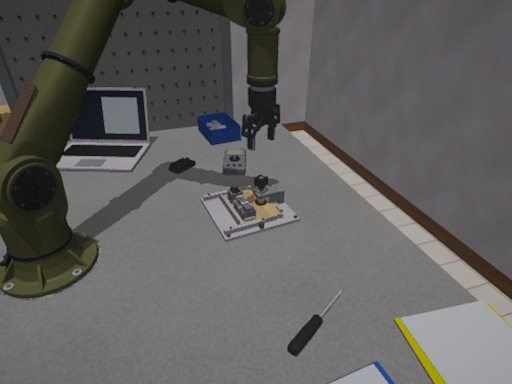

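```bash
python3 -c "
from cell import bot; print(bot.hand_in())"
```

```text
the job is handed in; nothing more can be done
None
```

I pushed the board home, tightened the clamp, let go and handed the job in at about 20.6 s; no verdict is reported.

**Board:** I pushed it by the middle of its lip with the gripper shut. The push force rose to about 13 N, dropped as the clips snapped in, and then the board stood rigid against the stops, with under 0.5 mm of movement at 26 N. The pictures after the push and at the end show it against the stops with the clips in the notches.

**Clamp:** I gripped the star knob across its flat sides and turned it clockwise about 258° in one grip. The torque started to rise after about 200° and levelled off near 0.3 N m after about 224°. I stopped about 35° past that levelling-off, which is 40–58° past the start of stiffening, depending on where that start is placed. The knob sprang back about 5° on release, as expected.

**Checks that disagreed:**
- **Stiffening point:** the torque rose over about 25° of turn instead of the 8° described, so that point is uncertain by roughly ±10°. I aimed for the middle of the allowed range. The clamp force itself could not be measured.
- **Lip position:** its position from the wrist camera was 3–6 mm off my other estimates, so I relied on the push force and the pictures instead.

**Bystanders:** the screwdriver's pixels are unchanged. Pixels changed around the mouse and the meter. I put that down to the arm's shadow and the arm blocking part of the view, because both look to be in the same place in the last side view. I did not measure their positions again. The arm ended clear above the jig, with the force reading near zero.

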